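# Ratchet the pass shelf up level with the tray stand

### The arm

A 6-joint arm with a two-finger parallel gripper is mounted at the origin on the work surface. World frame = base frame: x ahead of the robot, y to its left, z up, the work surface at z = 0. Lengths are in m, angles in rad, forces in N, time in s.
With the tool pointing down it reaches from about 0.3 to 0.775 m from the base axis. Payload 14.6 kg.
Tool frame: the origin (TCP) lies at the very end of the fingers, on their centre line; the grasp point (between the pads) lies env.grasp_offset behind it (env.grasp_offset is the distance from the TCP to the grasp point, in m); z points along the fingers, y is the line along which they close (so a half turn about z gives the same grasp; the last joint's range is limited). The gripper opens to 94 mm and grips with 3 to 60 N. Pads are 16 mm wide; open, the fingers measure 119 mm over their backs; the gripper's body (75 mm by 177 mm) begins 78 mm behind the grasp point.
Start: joints at [-1.37, 0.3, 1.521, -0, 1.321, -0.067], TCP at [0.146, -0.53, 0.205] pointing down, gripper open.
Joint ranges: [-3.03, 3.03], [-0.79, 2.21], [0.23, 2.52], [-1.04, 4.18], [0, 3.07], [-2.55, 2.55]. Speed limits (rad/s): [2.22, 2.22, 2.57, 3.14, 3.14, 3.14].

### API

Orientations are given as [roll, pitch, yaw] about the fixed x, y, z axes, in that order (R = Rz(yaw) Ry(pitch) Rx(roll)).
In Python, from cell import env, claw, eyes, sign_off gives the robot as it stands. Calls block until the motion is done:
- env.reach(position, orientation): joint-space move of the TCP to a pose.
- env.move_linear(position, rotation=None, feed=0.15): straight line of the TCP; rotation=None keeps the orientation; feed is the mean speed in m/s.
- env.move_j(angles): joint-space move.
- claw.gripper_to(opening): opening from 0.0 (shut) to 1.0 (fully open); the grip force is fixed at half the most; returns when the fingers have stopped.
- env.hold(seconds).
- env.ik(position, orientation): joint angles nearest the present ones, or None.
- eyes.camera(name): name is "scene" or "top" or "wrist"; returns the picture (480x640x3 uint8, red, green, blue); there is no depth.
- eyes.camera_params(name): a dict with "camera_matrix" (3x3 intrinsics, pixels), "k1" (the pictures are not rectified: a ray, as slopes to the right and down, at radius r is drawn at 1 + k1 r^2 times it, then the intrinsics apply), "T" (4x4, takes a point from camera to world coordinates). Camera axes: x right, y down, z forward; pixel columns grow to the right and rows downward; lengths in m; the calibration is good to about 2 mm. A picture is of the moment at which its call begins: read the wrist's pose just before it. camera_params takes no time and is no camera call; for the wrist camera it gives the pose at the moment of the call.
A pose or a line that the arm cannot do raises env.Unreachable and nothing moves.
- sign_off(): hands the job in; it is judged then, once.
Readings, each from a call of its own:
- env.get_time_s(): time.
- env.get_q(): joint angles.
- env.get_joint_velocities(): joint speeds.
- env.get_joint_efforts(): joint torques, N m.
- env.get_tool_pos(): TCP position.
- env.get_tool_rot(): TCP orientation.
- env.get_ft_force(): force on the tool from outside, world axes, zero at the start.
- env.get_moment(): the same for the moment, N m.
- env.get_width(): opening from 0.0 (shut) to 1.0 (fully open).
- env.get_grasp_force(): force on a finger pad.
Only numpy, scipy, OpenCV 4.12 (cv2) and the standard library are available. Lean on these libraries where they do the work, as an engineer would, in place of code of your own. Each camera call takes 0.05 s, during which the arm holds its last target. There are 200 camera calls.

### The job

Set the little lift shelf level with the fixed tray stand on the side away from the star wheel, so that a long tray can lie across both. Push the star wheel round counter-clockwise (seen from above) to its stop, which draws the lock bolt, then raise the shelf by its handle until its gravity pawl has clicked past the right rung, lower it gently until the pawl seats on that rung, and let go. The dish and the shaker must stay standing on the shelf, and everything else on the counter must be left where it is.

Things in the scene. Friction and masses are not known exactly. Their poses are not given: they have to be found in the camera images.
- station: the lift stand: upright ladder mast on a dark foot plate, fixed. Origin on the counter under the mast; z up; the shelf is on its -x side (roughly towards the robot), +y is the side away from the star wheel. Two rails at y +-50 mm, 325 mm high; rungs 10 mm thick, centres 50, 95, 140, 185, 230, 275 mm high. Foot plate x -170..70, y -255..105, 8 mm thick
- handle (a point): centre of the shelf's handle: round bar 12 mm thick, 90 mm long along the station's x, an upright at each end, 75 mm above the shelf; 185 mm above the counter at the start, 130 mm in front (-x) of the mast. Axes as the station's. The sheet shelf under it is 170 (x) by 200 mm (y), rim 8 mm, edges 40 and 210 mm in front of the mast
- shelf_top (a point): middle of the shelf's upper face, 75 mm below the handle bar; 110 mm above the counter at the start
- lift (a joint): height of the shelf above its start, m, grows upward, free to 0.16. At 0 the pawl sits on the 140 mm rung; it seats again at 0.045, 0.090, 0.135 (shelf 155, 200, 245 mm above the counter). The pawl snaps out over a rung about 0.016 above that rung's seat: go 0.020 to 0.035 above; from 0.055 it may pass the next rung too. Shelf and load: 0.5 to 0.9 kg, guide lightly damped
- pawl (a joint): the pawl, a nose 26 mm wide with a block counterweight, pivoted on the shelf carriage between the rails. 0 rad: level, nose out over the rungs, able to carry; up to 1.25: nose pushed down by a passing rung. One-way ratchet: the shelf cannot come back down past a rung it has gone over
- star_hub (a point): centre of the star wheel at spoke height, 150 mm above the counter; station frame (-100, -190) mm; axes as the station's, not turning with the wheel. Flat wheel on an upright axle: black hub 38 mm across, five spokes 10 mm thick every 72 degrees, 18 mm balls at their ends 68 mm from the axis. Free space 80 mm deep under the spokes round a 26 mm column
- star (a joint): turn of the star wheel, rad, grows counter-clockwise from above; spokes at angles star + k x 72 degrees from the station's +x. Starts at 0 to 0.5, stop at 2.6, fully turned from 2.35. It draws a lock bolt that lies over a tongue of the shelf and blocks lifting until about 2.0. It stays where left; about 2 N at the spokes turns it
- stand_low: fixed tray stand, 140 x 140 mm plate on four legs, its top 155 mm above the counter; origin on the counter under its centre. The two stands stand one on each side of the lift stand, and which is on which side changes
- stand_high: fixed tray stand like the other one, its top 200 mm above the counter; origin on the counter under its centre
- ramekin: small olive-brown dish, 60 mm across, 35 mm high, standing on the shelf beside the handle; origin at the centre of its underside
- shaker: steel shaker, 36 mm across, 50 mm high, standing on the shelf on the other side of the handle; origin at the centre of its underside
- bottle: green bottle, 60 mm across, 180 mm high, on the counter between the star wheel and the tray stand on that side; origin at the centre of its underside
- bowls: stack of olive-brown bowls, 90 mm across, 79 mm high, on the counter between the shelf and the tray stand on that side; origin at the centre of its underside
There are look-alikes about, which are no part of the job. Leave any yellow look-alike of the stand_high alone.

How it is judged:
By the outcome, as a careful person would: the job done as asked, in the order asked, and still so for the second after the job is handed in, with the robot touching nothing.
It also fails if it takes over 67 s, if anything falls off the work surface, if the arm or the gripper's body presses on something with over 40 N, if the wrist force passes 120 N, or if a joint passes its speed limit or range.

## Working session

There is one attempt and no reset: what is moved stays moved. The work goes in short steps, each a Python script; the robot and the scene stay as the last script left them, time stands still between calls to the robot, and variables do not carry over. Pictures are saved under pics/ and viewed, at most 10 in all, crops included, and the job is handed in when it is done.

```bash
ls; mkdir -p pics; python3 - <<'E'
from cell import env, claw, eyes, sign_off
import cv2
for n in ["scene","top"]:
    cv2.imwrite(f"pics/{n}0.png",eyes.camera(n)[:,:,::-1]); p=eyes.camera_params(n); print(n,p)
print(env.grasp_offset,env.get_time_s(),env.get_tool_rot())
E
```

```text
pics
scene {'camera_matrix': array([[610.90514477,   0.        , 311.93027473],
       [  0.        , 610.90514477, 243.51461212],
       [  0.        ,   0.        ,   1.        ]]), 'k1': 0.02361208137797565, 'T': array([[-0.4609991 ,  0.68571935, -0.5632662 ,  1.25526763],
       [ 0.88721703,  0.36906336, -0.27683601,  0.36033669],
       [ 0.0180491 , -0.62736052, -0.77851976,  1.14472787],
       [ 0.        ,  0.        ,  0.        ,  1.        ]])}
top {'camera_matrix': array([[492.34359065,   0.        , 325.97284818],
       [  0.        , 492.34359065, 237.45877507],
       [  0.        ,   0.        ,   1.        ]]), 'k1': -0.11479653026563601, 'T': array([[ 0.01569097, -0.98221152,  0.18712115,  0.27429998],
       [-0.99971544, -0.01204833,  0.02058825, -0.03589169],
       [-0.01796752, -0.18739096, -0.98212107,  1.41059794],
       [ 0.        ,  0.        ,  0.        ,  1.        ]])}
0.0188 0.1 [-3.14059581e+00 -8.42149598e-05  2.67794016e-01]
```

View pics/scene0.png

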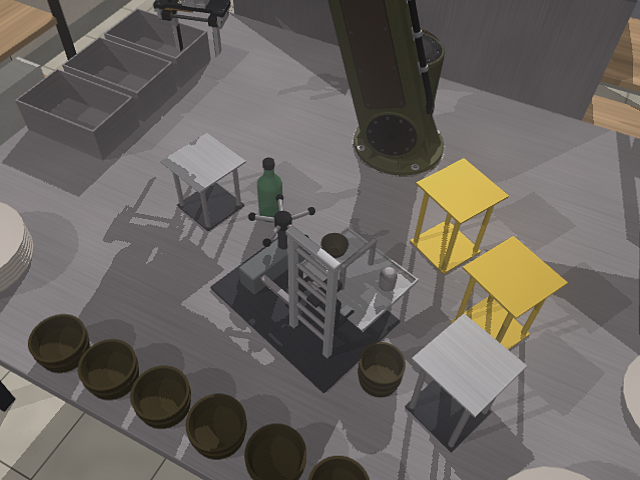

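View pics/top0.png

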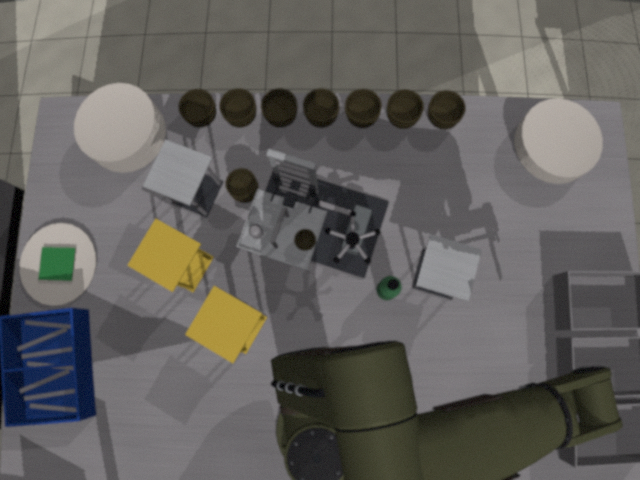

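The scene has grey tray stands at scene (205,160) and (468,365), which are top (447,270) and (175,172). The yellow look-alikes are at top (165,255) and (225,325). The hub is at scene (283,219) and top (352,240). I'll enlarge the lift area, and measure stand heights by triangulation.

```bash
cat > h.py <<'E'
import numpy as np, cv2
def ray(P,px):
    K=P["camera_matrix"];d=(np.array(px,float)-K[:2,2])/K[0,0];s=d.copy()
    for _ in range(20): s=d/(1+P["k1"]*(s@s))
    T=P["T"];v=T[:3,:3]@np.r_[s,1];return T[:3,3],v/np.linalg.norm(v)
def plane(P,px,z):
    o,v=ray(P,px);return o+v*(z-o[2])/v[2]
def tri(rs):
    A=sum(np.eye(3)-np.outer(v,v) for o,v in rs);b=sum((np.eye(3)-np.outer(v,v))@o for o,v in rs)
    x=np.linalg.solve(A,b);return x,[np.linalg.norm(np.cross(v,x-o)) for o,v in rs]
E
python3 - <<'E'
from cell import eyes
from h import *
S=eyes.camera_params("scene");T=eyes.camera_params("top")
for n,s,t in [("standL ctr",(468,364),(178,171)),("standR ctr",(204,160),(448,270)),("hub",(283,219),(352,240)),("shaker top",(388,272),(256,229)),("bottle top",(268,163),(393,285))]:
    print(n,tri([ray(S,s),ray(T,t)]))
a=cv2.imread("pics/top0.png")[130:300,130:420];b=cv2.imread("pics/scene0.png")[180:400,200:440]
cv2.imwrite("pics/ct.png",cv2.resize(a,None,fx=2.75,fy=2.75,interpolation=cv2.INTER_CUBIC))
cv2.imwrite("pics/cs.png",cv2.resize(b,None,fx=2.7,fy=2.7,interpolation=cv2.INTER_CUBIC))
E
```

```text
standL ctr (array([0.67851389, 0.38242678, 0.19573684]), [np.float64(0.0011287225795209351), np.float64(0.0011287225795209934)])
standR ctr (array([ 0.43359974, -0.32764554,  0.15161112]), [np.float64(0.0021972883156107185), np.float64(0.002197288315610647)])
hub (array([ 0.50794204, -0.07751211,  0.15422563]), [np.float64(0.00036109488978129087), np.float64(0.0003610948897812163)])
shaker top (array([0.53311848, 0.17553957, 0.15561853]), [np.float64(0.001728243658426092), np.float64(0.0017282436584259795)])
bottle top (array([ 0.39073291, -0.18109283,  0.17353837]), [np.float64(0.0007748648886864325), np.float64(0.0007748648886863644)])
```

View pics/ct.png

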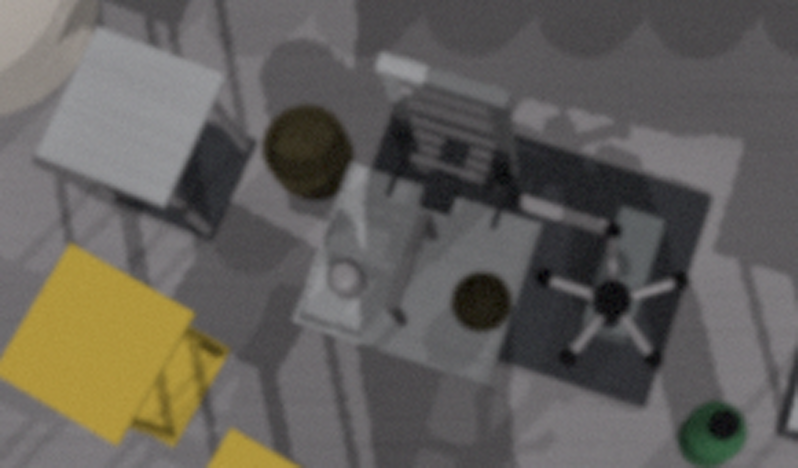

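View pics/cs.png

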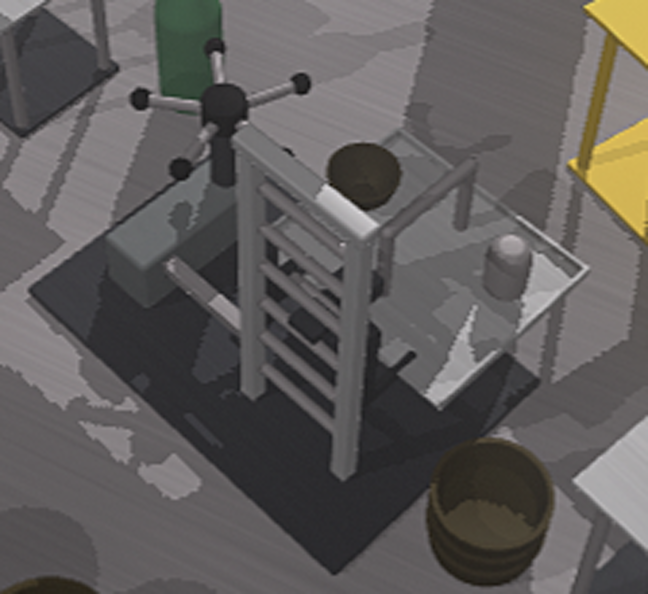

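Crop readings: the grey left stand top is at ct (130,115), standing at 196 mm by triangulation. It is grey, not yellow, and lies on the +y side, so it is stand_high. The right grey stand comes out at 152 mm, so the lift target is 0.090. The wheel balls are at ct (615,229), (543,278), (568,357), (654,360) and (682,281). The handle bar runs from cs (385,225) to (472,168).

```bash
python3 - <<'E'
from cell import eyes,env
from h import *
S=eyes.camera_params("scene");T=eyes.camera_params("top")
ct=lambda p:(130+p[0]/2.75,130+p[1]/2.75); cs=lambda p:(200+p[0]/2.7,180+p[1]/2.7)
hub=plane(T,ct((612,301)),.155); print("hub top/scene",hub,plane(S,cs((224,104)),.155))
a=plane(T,ct((710,195)),.008);b=plane(T,ct((643,405)),.008);d=a-b;print("foot R",a,b,np.hypot(*d[:2]),np.arctan2(d[1],d[0]))
h1=plane(S,cs((385,225)),.185);h2=plane(S,cs((472,168)),.185);d=h1-h2;print("handle",h1,h2,(h1+h2)/2,np.hypot(*d[:2]),np.arctan2(d[1],d[0]))
c=plane(S,cs((335,573)),.008);e=plane(S,cs((30,292)),.008);d=c-e;print("foot back",c,e,np.hypot(*d[:2]),np.arctan2(-d[0],d[1]))
for p in [(615,229),(543,278),(568,357),(654,360),(682,281)]:
    v=plane(T,ct(p),.15)-hub;print(np.hypot(*v[:2]),np.degrees(np.arctan2(v[1],v[0])))
E
```

```text
hub top/scene [ 0.50910359 -0.07856179  0.155     ] [ 0.50747981 -0.07825436  0.155     ]
foot R [ 0.65326669 -0.18785922  0.008     ] [ 0.4270866  -0.11642804  0.008     ] 0.23719158512707658 -0.305902542632357
handle [0.57674301 0.09533314 0.185     ] [0.49752409 0.12971512 0.185     ] [0.53713355 0.11252413 0.185     ] 0.08635831529896977 -0.40947922014948585
foot back [0.75969779 0.15329092 0.008     ] [ 0.6545656  -0.18405226  0.008     ] 0.3533457192687499 -0.30210811420526684
0.07108274942705395 -2.1503566787969546
0.06920209340561836 71.1467791961604
0.06700075253218749 142.43580822988403
0.06792480924713223 -143.98386344610805
0.06977878798017248 -72.42956781559023
```

The station origin is about (0.660, 0.073) with yaw -0.303, and the measured handle agrees at (0.537, 0.112). Star is about 0.29. Next I push the spoke at world angle -144° along an arc with closed fingers.

```bash
python3 - <<'E'
from cell import env, claw, eyes
from h import *
hub=np.array([.508,-.078]);R=[np.pi,0,-.303];r=.044
at=lambda d,z:[hub[0]+r*np.cos(np.radians(d)),hub[1]+r*np.sin(np.radians(d)),z]
p=env.get_tool_pos();claw.gripper_to(0.)
env.move_linear([p[0],p[1],.32],feed=.25)
env.reach(at(-180,.30),R); print(env.get_q(),env.get_time_s(),env.get_ft_force())
env.move_linear(at(-180,.127),feed=.12)
f0=np.array(env.get_ft_force());print(f0)
d=-180
while d<-15:
    d+=6; env.move_linear(at(d,.127),feed=.05)
    f=np.array(env.get_ft_force())-f0;n=np.hypot(f[0],f[1])
    print(d,f.round(1),np.round(np.array(env.get_tool_pos())-at(d,.127),4),end="; ")
    if n>12 and d>-60: break
print(env.get_time_s())
cv2.imwrite("pics/top1.png",cv2.resize(eyes.camera("top")[130:300,230:440,::-1],None,fx=3,fy=3))
cv2.imwrite("pics/s1.png",eyes.camera("scene")[:,:,::-1])
E
```

```text
[-2.45467126e-01  6.12528760e-02  1.58405673e+00 -1.10173395e-04
  1.49650745e+00  1.62880793e+00] 4.1167 [-0.26186522 -0.31922581  0.11295477]
[0.31825681 0.2297269  0.25516377]
-174 [-0.5 -0.7 -0.4] [ 0.0001 -0.0003  0.0002]; -168 [-0.3 -0.9 -0.6] [-0.     -0.0002 -0.    ]; -162 [-0.6 -0.3 -0. ] [ 0.     -0.0002 -0.    ]; -156 [-1.   0.2 -0.3] [ 0.0001 -0.0003 -0.    ]; -150 [-0.   0.1 -0.1] [ 0.0001 -0.0003 -0.    ]; -144 [-0.5 -0.  -1.3] [ 0.0002 -0.0003 -0.    ]; -138 [-0.5  0.1  0.4] [ 0.0002 -0.0002 -0.    ]; -132 [-0.3  0.6 -0.3] [ 0.0002 -0.0002 -0.    ]; -126 [-0.2 -1.3 -0.4] [ 0.0002 -0.0002 -0.    ]; -120 [-0.4 -0.1 -0.1] [ 0.0002 -0.0002 -0.    ]; -114 [ 0.5 -0.3 -0.1] [ 0.0001 -0.0001 -0.0001]; -108 [-1.7  0.6 -0.7] [ 0.0001 -0.0001 -0.0001]; -102 [-1.9  0.8 -1.5] [ 0.0001 -0.0001 -0.    ]; -96 [-1.   0.  -0.2] [ 0.0001 -0.0001 -0.    ]; -90 [-1.9 -0.7 -0.7] [ 0.0001 -0.0001  0.    ]; -84 [-1.7 -0.  -0.2] [ 0.0001 -0.      0.    ]; -78 [-1.3 -0.7 -1.4] [ 0.0001 -0.0001  0.    ]; -72 [-1.8 -1.  -1.2] [ 0.0002 -0.      0.    ]; -66 [-0.3 -0.6 -0.4] [0.0002 0.     0.    ]; -60 [-1.3 -0.8 -0.5] [0.0002 0.0001 0.    ]; -54 [-0.5 -0.2 -0.6] [0.0002 0.0001 0.    ]; -48 [-0.5 -1.6 -0.5] [0.0002 0.0002 0.    ]; -42 [ 0.2 -0.9 -0.1] [0.0003 0.0002 0.    ]; -36 [-0.3 -0.4 -0.2] [0.0002 0.0002 0.    ]; -30 [-14.1 -19.3   2.7] [-0.0013 -0.0023 -0.0001]; 11.9583
```

View pics/s1.png

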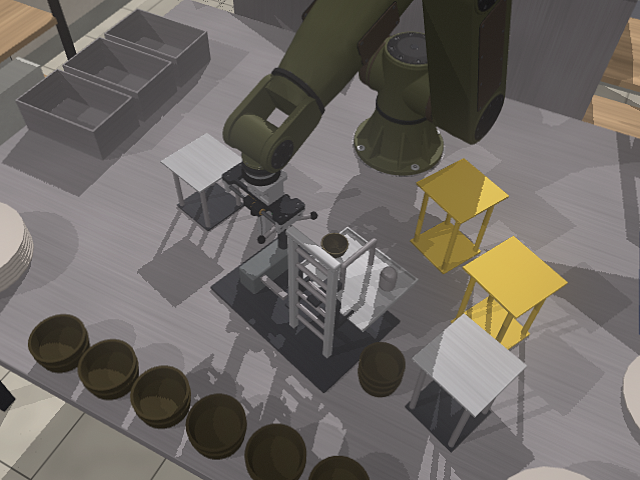

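The stop was felt at finger angle -31°, so the spoke is near -12° and star is about 2.6. I'll retreat, hover over the handle and look.

```bash
python3 - <<'E'
from cell import env, claw, eyes
from h import *
hub=np.array([.508,-.078]);R=[np.pi,0,-.303];r=.044
at=lambda d,z:[hub[0]+r*np.cos(np.radians(d)),hub[1]+r*np.sin(np.radians(d)),z]
env.move_linear(at(-42,.127),feed=.06)
env.move_linear(at(-42,.30),feed=.2)
env.reach([.46,.06,.38],R)
claw.gripper_to(.5)
P=eyes.camera_params("wrist");np.save("P.npy",P,allow_pickle=True)
cv2.imwrite("pics/w2.png",eyes.camera("wrist")[:,:,::-1]);print(P["T"].round(3),env.get_time_s(),env.get_q())
cv2.imwrite("pics/s2.png",cv2.resize(eyes.camera("scene")[180:400,200:440,::-1],None,fx=2.7,fy=2.7,interpolation=cv2.INTER_CUBIC))
E
```

```text
[[-0.297 -0.925 -0.238  0.53 ]
 [-0.955  0.288  0.075  0.039]
 [-0.     0.25  -0.968  0.56 ]
 [ 0.     0.     0.     1.   ]] 15.1083 [ 5.07759577e-02  3.08853118e-02  1.43662456e+00 -1.30961699e-05
  1.67403988e+00  1.92451238e+00]
```

View pics/w2.png

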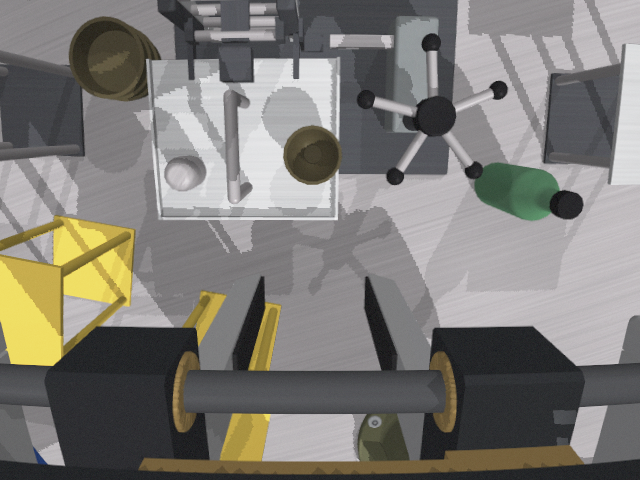

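View pics/s2.png

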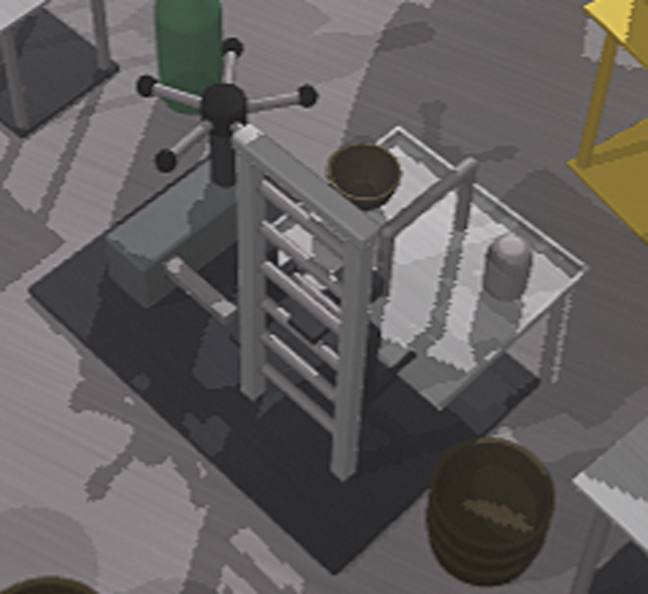

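The wrist view shows the bar from (233,97) to (235,195) and the hub at (436,116), with the dish and shaker standing. The scene crop shows the wheel turned. I'll compute the handle and star from these, then grasp.

```bash
python3 - <<'E'
from cell import env, claw, eyes
from h import *
P=np.load("P.npy",allow_pickle=True).item();hub=plane(P,(436,116),.155);print(hub)
for b in [(432,42),(366,99),(395,176),(474,171),(498,90)]:
    v=plane(P,b,.15)-hub;print(round((np.arctan2(v[1],v[0])+.303)%(2*np.pi/5)+2*np.pi/5,3),end=" ")
a=plane(P,(233,97),.185);b=plane(P,(235,195),.185);c=(a+b)/2;d=a-b;print("\nhandle",a,b,c,np.arctan2(d[1],d[0]))
h=np.array([c[0],c[1],.185-env.grasp_offset]);R=[np.pi,0,-.303]
env.reach(h+[0,0,.12],R);env.move_linear(h,feed=.12)
f0=np.array(env.get_ft_force());claw.gripper_to(0.)
print(h,env.get_time_s(),env.get_width(),env.get_grasp_force(),np.array(env.get_ft_force())-f0,env.get_moment())
E
```

```text
[ 0.51154483 -0.07833089  0.155     ]
1.346 1.347 1.33 1.321 1.345 
handle [0.58157185 0.09765302 0.185     ] [0.49893553 0.12527775 0.185     ] [0.54025369 0.11146538 0.185     ] -0.32261384468248866
[0.54025369 0.11146538 0.1662    ] 17.5583 0.11732240651032014 30.000501573085785 [ 1.79893933  8.40598762 -2.09800196] [ 1.5981162  -0.61505302 -0.04468716]
```

Star is 2.595, at the stop, and the grasp on the bar is good. I'll relieve the side load and then lift, checking force as I go.

```bash
python3 - <<'E'
from cell import env, claw, eyes
from h import *
p=np.array(env.get_tool_pos())+[.0003,.0009,0];p[2]=.1662
env.move_linear(p,feed=.02);z0=env.get_tool_pos()[2]
print(z0,np.round(env.get_ft_force(),1))
ok=True
for l in [.006,.012,.02,.03,.04,.05,.06,.07,.08,.09,.1,.108,.117]:
    env.move_linear([p[0],p[1],z0+l],feed=.04);f=np.array(env.get_ft_force())
    print(l,round(env.get_tool_pos()[2]-z0,4),f.round(1),round(env.get_width(),3))
    if abs(f[2])>25: ok=False;print("STOP");break
env.hold(.3)
cv2.imwrite("pics/s3.png",eyes.camera("scene")[120:400,180:440,::-1]);print(env.get_time_s())
E
```

```text
0.16619134892445908 [-3.3 -6.6  2.1]
0.006 0.0051 [ 1.8 -4.3 -8. ] 0.118
0.012 0.0111 [ 1.7 -5.8 -8. ] 0.118
0.02 0.0191 [ 1.  -4.9 -6.4] 0.117
0.03 0.029 [ 1.8 -5.3 -8.2] 0.116
0.04 0.039 [ 0.4 -5.1 -8.6] 0.12
0.05 0.049 [ 1.5 -4.8 -7.7] 0.119
0.06 0.0592 [-0.6 -4.8 -5.9] 0.118
0.07 0.069 [ 0.5 -4.8 -8.3] 0.122
0.08 0.0789 [ 1.6 -5.7 -7.6] 0.118
0.09 0.0889 [ 0.2 -4.6 -8.8] 0.119
0.1 0.0989 [ 1.  -5.8 -7.7] 0.117
0.108 0.1069 [ 0.3 -5.6 -7.8] 0.118
0.117 0.1159 [ 0.4 -5.2 -7.2] 0.118
23.0417
```

```bash
python3 - <<'E'
from cell import env, claw, eyes
from h import *
p=np.array(env.get_tool_pos());z0=.1662
for l in [.108,.1,.096,.094,.092,.091,.09,.089,.088,.087,.086]:
    env.move_linear([p[0],p[1],z0+l],feed=.015);env.hold(.1);f=np.array(env.get_ft_force())
    print(l,round(env.get_tool_pos()[2]-z0,4),f.round(1))
    if f[2]>1.5: break
claw.gripper_to(.35);env.hold(.3);print(env.get_ft_force(),env.get_time_s())
q=np.array(env.get_tool_pos());env.move_linear([q[0],q[1],q[2]+.1],feed=.08)
env.reach([.40,.05,.42],[np.pi,0,-.303])
P=eyes.camera_params("wrist")
cv2.imwrite("pics/w4.png",eyes.camera("wrist")[:,:,::-1])
cv2.imwrite("pics/s4.png",cv2.resize(eyes.camera("scene")[150:420,180:540,::-1],None,fx=2.2,fy=2.2))
np.save("P4.npy",P,allow_pickle=True);print(env.get_time_s())
E
```

```text
0.108 0.108 [ 2.6 -3.5 -9.5]
0.1 0.0999 [ 2.9 -3.7 -8.7]
0.096 0.0959 [ 2.6 -2.8 -8.7]
0.094 0.0939 [ 3.1 -2.3 -9.4]
0.092 0.0919 [ 3.1 -2.2 -9.5]
0.091 0.0909 [ 2.9 -2.  -9.1]
0.09 0.0903 [ 1.5 -2.4 -4.8]
0.089 0.0899 [-1.9 -3.4  6.4]
[ 0.92503069 -1.02439326  0.11353069] 27.8583
30.0667
```

View pics/s4.png

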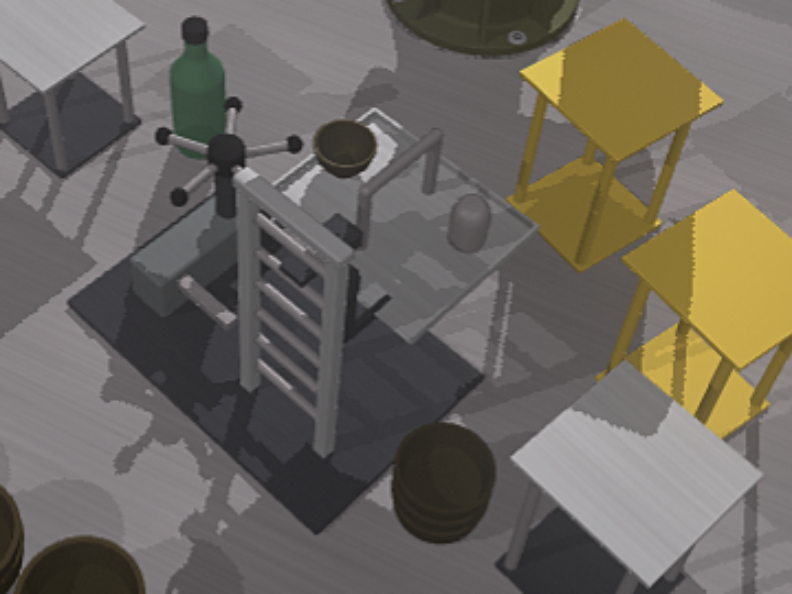

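View pics/w4.png

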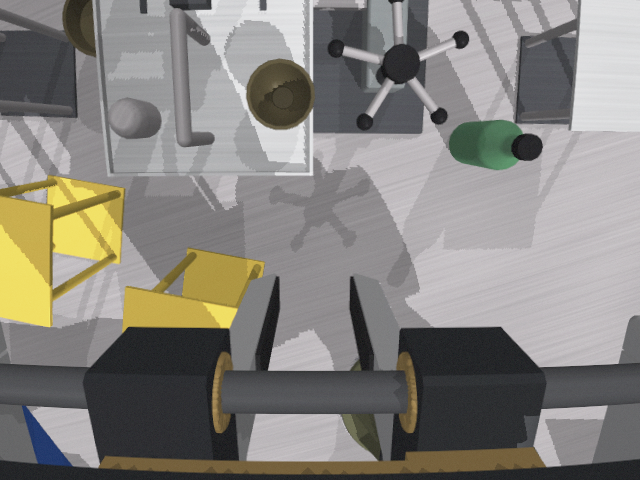

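The shelf seated at 0.090 and held when released. The dish at wrist (280,95) and shaker at (135,118) are upright, and the bottle, bowls and stands look undisturbed.

```bash
python3 -c "
from cell import sign_off
print(sign_off())"
```

```text
the job is handed in; nothing more can be done
None
```

I handed the job in at about 30 s: the star wheel is at its stop, and the shelf sits on its rung 200 mm above the counter, level with the high grey stand on the side away from the star wheel. The dish and shaker are upright, and nothing else looked disturbed.

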